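Free the stuck gearbox filler cap

ROBOT

A 6-joint arm with a two-finger parallel gripper is mounted at the origin on the work surface. World frame = base frame: x ahead of the robot, y to its left, z up, the work surface at z = 0. Lengths are in mm, angles in rad, forces in N, time in s.
With the tool pointing down it reaches from about 350 to 875 mm from the base axis. Payload 15.5 kg.
Tool frame: the origin (TCP) lies at the very end of the fingers, on their centre line; the grasp point (between the pads) lies 19 mm behind it; z points along the fingers, y is the line along which they close (so a half turn about z gives the same grasp; the last joint's range is limited). The gripper opens to 85 mm and grips with 20 to 120 N. Pads are 22 mm wide; open, the fingers measure 114 mm over their backs; the gripper's body (76 mm by 85 mm) begins 54 mm behind the grasp point. The pads swing forward as they close: fully open they stand 13 mm farther back than shut.
Start: joints at [1.248, 0.494, 1.345, -0, 1.302, -0.096], TCP at [140.533, 608.997, 231.277] pointing down, gripper open.
Joint ranges: [-2.91, 2.91], [-0.82, 2.16], [0.22, 2.67], [-1.22, 4.37], [0.12, 2.79], [-3.08, 3.08]. Speed limits (rad/s): [1.89, 1.89, 2.57, 3.01, 3.01, 3.01].

INTERFACE

Orientations are given as a 3x3 rotation matrix whose columns are the frame's x, y, z axes.
In Python, from workcell import arm gives the robot as it stands. Calls block until the motion is done:
- arm.movep(position, orientation): joint-space move of the TCP to a pose.
- arm.move_l(position, attitude=None, speed=150): straight line of the TCP; attitude=None keeps the orientation; speed is the mean speed in mm/s.
- arm.set_joints(angles): joint-space move.
- arm.gripper_to(opening, grasp_force=None): opening from 0.0 (shut) to 1.0 (fully open); grasp_force is the grip in N (None keeps the last); returns when the fingers have stopped.
- arm.wait(seconds).
- arm.solve_ik(position, orientation): joint angles nearest the present ones, or None.
- arm.get_obs(): the state.
- arm.capture(name): name is "side" or "top" or "wrist"; returns a dict with "frame" (480x640x3 uint8, blue, green, red), "fov_y" (degrees; the focal length in pixels is half the picture's height over the tangent of half this angle, whatever the lens; pixels are square), "cx", "cy" (the principal point, pixels), "cam_to_world" (4x4, takes a point from camera to world coordinates). Camera axes: x right, y up, looking along -z (the intrinsics and any distortion apply to the point x, -y, -z); pixel columns grow to the right and rows downward; lengths in mm; the calibration is good to about 2 mm. A picture is of the moment at which its call begins. There is no depth.
A pose or a line that the arm cannot do raises arm.MotionError and nothing moves.
- arm.sign_off(): hands the job in; it is judged then, once.
The state is a dict: "time_s": time; "joint_positions": joint angles; "qd": joint speeds; "effort": joint torques, N m; "ee_pos": TCP position; "tool_rot": TCP orientation; "force": force on the tool from outside, world axes, zero at the start; "moment": the same for the moment, N m; "finger_gap": opening from 0.0 (shut) to 1.0 (fully open); "grip_force": force on a finger pad.
Only numpy, scipy, OpenCV 4.12 (cv2) and the standard library are available. Lean on these libraries where they do the work, as an engineer would, in place of code of your own. Each camera call takes 0.05 s, during which the arm holds its last target. There are 200 camera calls.

TASK

The yellow-winged filler cap on the drill's gearbox is stuck: break it loose with a short hard counter-clockwise twist, then turn it easily on until it comes up against its stop, without forcing it against the stop or yanking at it while it is still locked. Then lift it out and stand it gently upright on its foot in the steel parts dish, let go, and leave the dish, the red bin and the other things on the bench where they are.

Things in the scene. Friction and masses are not known exactly. Their poses are not given: they have to be found in the camera images.
- cap: loose filler cap, about 120 g: black disc 60 mm across, 8 mm thick, with a yellow wing grip on top. Origin: centre of the disc's underside; z up, x along the wing. Shut, the disc lies on the neck and the two origins coincide; it then has 2 mm of up-and-down and 1.5 mm of sideways play.
- cap_wing (a point): middle of the cap's wing grip, 23 mm above the cap's origin. The wing is 54 mm long (cap x), 14 mm thick (cap y), and runs from 8 to 38 mm above the cap's origin; the disc lies under it.
- cap_foot (a point): centre of the cap's flat foot, 15 mm below its origin. The foot ends a grey stem 28 mm across; two lugs in line with the wing, flush with the foot and 6 mm tall, reach 24 mm from the axis.
- neck: aluminium bayonet neck, 72 mm across, fixed on the drill. Origin: centre of its flat top, 120 mm above the bench; z up, axes parallel to the drill's. The cap starts with its x 69 to 81 degrees clockwise (seen from above) of the neck's x; turning it counter-clockwise opens. It ends at a hard stop 40 to 91 degrees on: where, is hidden under the cap and differs each time.
- neck_stop (a point): on the neck's axis, 12 mm below its top, level with the hidden stops. The first 15 to 30 degrees of turn are stuck (some 0.7 to 1.3 N m, varies); then nearly no effort to the stop, where the lugs stand in their slots (to about 4 degrees) and the cap lifts out; before it they hold it down. The neck takes 80 N in all from the cap: stop when the stop is felt. Turn it seated, lightly held down.
- drill: core-drill power head lying fixed on the bench, red housing. Origin: on the bench straight below the neck's axis; x points to the motor end. Gear housing: 150 mm long (75 mm either way), 130 mm wide, 95 mm tall; motor housing from x = 75 to 330 mm, 130 mm wide, 120 mm tall; steel spindle reaches to x = -133 mm. Its axes are parallel to the neck's.
- dish: round steel parts dish, empty, loose, 450 g: 130 mm across the rim, 26 mm tall; inside, a flat floor about 98 mm across, 4 mm above the underside. Origin: centre of the underside. It stands left or right of the drill.
- bin: red open parts bin with small parts, 120 x 100 mm, 55 mm tall, loose, 600 g, on the other side. Origin: centre of the underside. To be left alone.
- spray: white bottle with red cap, 60 mm across, 170 mm tall, upright. Origin: centre of the underside. To be left alone.
- driver: screwdriver with blue handle, about 200 mm long, lying on the bench, origin near its middle. To be left alone.
Mind the look-alikes: they are no part of the job. Of the things like the cap, leave any that is orange or turquoise; of the rest the larger one is meant.

How it is judged:
By the outcome, as a careful person would: the job done as asked, in the order asked, and still so for the second after the job is handed in, with the robot touching nothing.
It also fails if it takes over 72 s, if anything falls off the work surface, if the arm or the gripper's body presses on something with over 40 N, if the wrist force passes 120 N, or if a joint passes its speed limit or range.

## Working session

There is one attempt and no reset: what is moved stays moved. The work goes in short steps, each a Python script; the robot and the scene stay as the last script left them, time stands still between calls to the robot, and variables do not carry over. Pictures are saved under pics/ and viewed, at most 10 in all, crops included, and the job is handed in when it is done.

```bash
ls; mkdir -p pics
python3 - <<'E'
from workcell import arm
import cv2
for n in("top","side"):
    c=arm.capture(n); cv2.imwrite(f"pics/{n}0.png",c["frame"]); print({k:v for k,v in c.items() if k!="frame"})
print(arm.get_obs())
E
```

```text
pics
{'fov_y': 51.966098629937036, 'cx': 316.4057959530803, 'cy': 246.81876992877972, 'cam_to_world': array([[ 2.44645408e-02,  9.80528635e-01, -1.94846305e-01,
         3.24104280e+02],
       [-9.99695108e-01,  2.46470640e-02, -1.48799191e-03,
         1.19619898e+01],
       [ 3.34337066e-03,  1.94823301e-01,  9.80832658e-01,
         1.33700757e+03],
       [ 0.00000000e+00,  0.00000000e+00,  0.00000000e+00,
         1.00000000e+00]])}
{'fov_y': 47.31935432121919, 'cx': 320.0464793367605, 'cy': 241.90150675479794, 'cam_to_world': array([[ 9.07831558e-01,  2.98121544e-01, -2.94898979e-01,
         2.33102580e+02],
       [-4.19102957e-01,  6.68448903e-01, -6.14433703e-01,
        -6.93106310e+02],
       [ 1.39489742e-02,  6.81395340e-01,  7.31782630e-01,
         9.31876620e+02],
       [ 0.00000000e+00,  0.00000000e+00,  0.00000000e+00,
         1.00000000e+00]])}
{'time_s': 0.1, 'joint_positions': array([ 1.24850850e+00,  4.94118038e-01,  1.34607039e+00,  1.53866134e-05,
        1.30249371e+00, -9.54734384e-02]), 'qd': array([ 7.49451455e-04, -9.11943954e-04, -2.09460760e-03, -3.76104601e-04,
        2.13392059e-03, -4.40264680e-05]), 'effort': array([ 4.76025361e-04, -8.83593249e+01, -3.84557033e+01, -7.09853816e-05,
        5.28283766e-03,  1.02287240e-04]), 'ee_pos': array([140.41994538, 608.69079283, 230.761338  ]), 'tool_rot': array([[-9.74386760e-01,  2.24878441e-01, -3.59150325e-04],
       [ 2.24878696e-01,  9.74386224e-01, -1.02868403e-03],
       [ 1.18622269e-04, -1.08310135e-03, -9.99999406e-01]]), 'force': array([ 0.78271118, -0.04543565, -0.17380528]), 'moment': array([-0.00788082,  0.02100239, -0.00949265]), 'grip_force': 0.0, 'finger_gap': 0.9981962446304564}
```

View pics/top0.png

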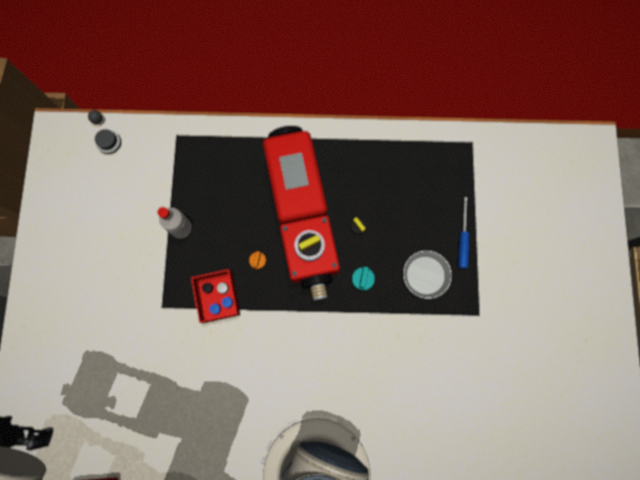

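View pics/side0.png

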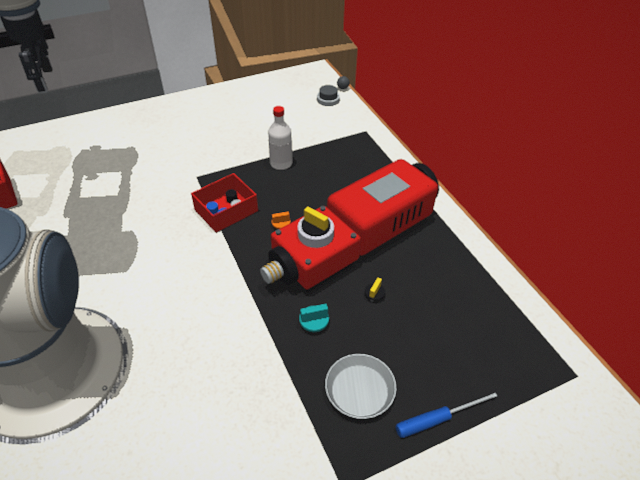

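The yellow-winged candidates in the top view are the large cap on the neck at (310,243) and a small one on the bench at (359,224). The orange one (257,260) and the turquoise one (363,278) are ruled out. The cap on the drill fits: it is the larger, and it sits in the neck. The dish is at (428,275). I'll confirm with a crop.

```bash
cat > h.py <<'E'
import numpy as np, cv2
from workcell import arm
def ray(c,u,v,z):
    f=240/np.tan(np.radians(c["fov_y"]/2)); T=c["cam_to_world"]
    d=T[:3,:3]@np.array([(u-c["cx"])/f,-(v-c["cy"])/f,-1]); o=T[:3,3]
    return (o+d*(z-o[2])/d[2]).round(1)
def proj(c,p):
    f=240/np.tan(np.radians(c["fov_y"]/2)); T=c["cam_to_world"]
    q=T[:3,:3].T@(np.array(p)-T[:3,3]); return (c["cx"]-f*q[0]/q[2], c["cy"]+f*q[1]/q[2])
def R(a): # tool down, tool y (closing) along world angle a
    y=np.array([np.cos(a),np.sin(a),0]); z=np.array([0,0,-1.]); return np.column_stack([np.cross(y,z),y,z])
E
python3 - <<'E'
from h import *
c=arm.capture("top"); s=arm.capture("side")
a=cv2.resize(c["frame"][190:310,270:470],None,fx=4,fy=4,interpolation=2)[:, :800]
cv2.imwrite("pics/crop.png",a)
print(ray(c,310,243,150),ray(c,428,274,10), ray(s,316,231,123), ray(s,361,388,10))
print(ray(c,296,173,120),ray(c,300,217,120))
E
```

```text
[569.1  29.8 150. ] [ 520.  -291.3   10. ] [564.3  17.2 123. ] [ 519.3 -284.1   10. ]
[759.9  71.6 120. ] [642.3  57.5 120. ]
```

View pics/crop.png

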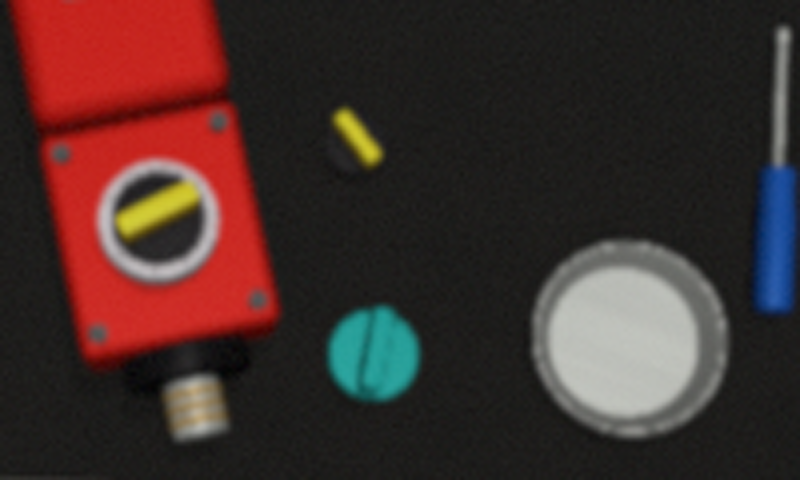

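```bash
cat >> h.py <<'E'
def hold(): 
    o=arm.get_obs(); return o["force"].round(1),o["moment"].round(2),o["ee_pos"].round(1),round(o["time_s"],1)
E
python3 - <<'E'
from h import *
c=arm.capture("top")
P=lambda x,y,z:ray(c,270+x/4,190+y/4,z)
print("neck",P(159,221,120),"wing ends",P(118,225,158),P(200,192,158))
for p,q in (((62,153),(97,333)),((218,122),(258,299))):
    d=P(*p,95)-P(*q,95); print(np.degrees(np.arctan2(d[1],d[0])))
print("dish",P(629,339,26),P(622,342,4))
for a in (22,202,-158):
    for da in (0,50,100):
        q=arm.solve_ik([566,27,300],R(np.radians(a+da))); print(a,da,None if q is None else np.round(q,2))
E
```

```text
neck [569.5  30.7 120. ] wing ends [558.7  55.  158. ] [580.6   5.5 158. ]
12.819094165243769
13.593003201539204
dish [ 515.6 -285.6   26. ] [ 516.6 -285.7    4. ]
22 0 [-0.06  0.35  1.39 -0.    1.4  -0.44]
22 50 [-0.06  0.35  1.39 -0.    1.4  -1.31]
22 100 [-0.06  0.35  1.39 -0.    1.4  -2.19]
202 0 [-0.06  0.35  1.39 -0.    1.4   2.7 ]
202 50 [-0.06  0.35  1.39 -0.    1.4   1.83]
202 100 [-0.06  0.35  1.39 -0.    1.4   0.95]
-158 0 [-0.06  0.35  1.39 -0.    1.4   2.7 ]
-158 50 [-0.06  0.35  1.39 -0.    1.4   1.83]
-158 100 [-0.06  0.35  1.39 -0.    1.4   0.95]
```

Run:
```python
from h import *
arm.movep([569.5,30.7,300],R(np.radians(23.5)))
arm.gripper_to(0.5,120)
c=arm.capture("wrist"); cv2.imwrite("pics/w1.png",c["frame"]); np.save("w1.npy",{k:v for k,v in c.items()},allow_pickle=True)
print(hold(),c["cam_to_world"].round(2),c["fov_y"],proj(c,[569.5,30.7,120]))
```

```text
(array([-0.1,  1.3, -0.4]), array([-0.02,  0.02, -0.01]), array([569.5,  30.7, 300. ]), 3.4) [[ 9.2000e-01 -3.8000e-01 -1.1000e-01  5.4090e+02]
 [ 4.0000e-01  8.8000e-01  2.6000e-01  9.5230e+01]
 [-0.0000e+00 -2.8000e-01  9.6000e-01  4.4336e+02]
 [ 0.0000e+00  0.0000e+00  0.0000e+00  1.0000e+00]] 69.95166753256952 (np.float64(321.9715559473625), np.float64(216.32448052194363))
```

View pics/w1.png

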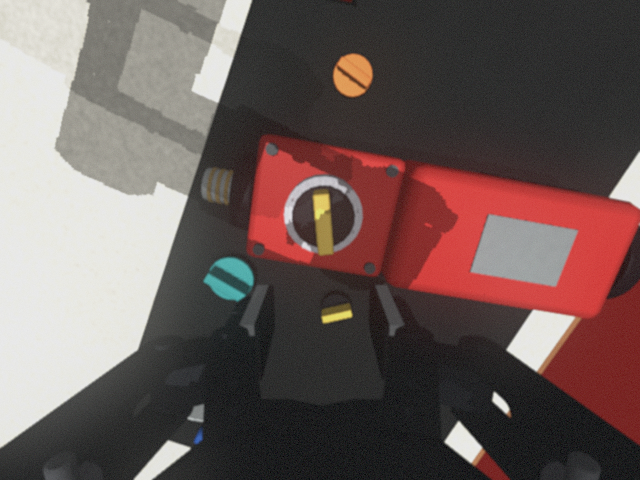

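Run:
```python
from h import *
c=np.load("w1.npy",allow_pickle=True).item()
cv2.imwrite("pics/w1c.png",cv2.resize(c["frame"][160:270,250:396],None,fx=5,fy=5,interpolation=2))
```

```text
(no output)
```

View pics/w1c.png

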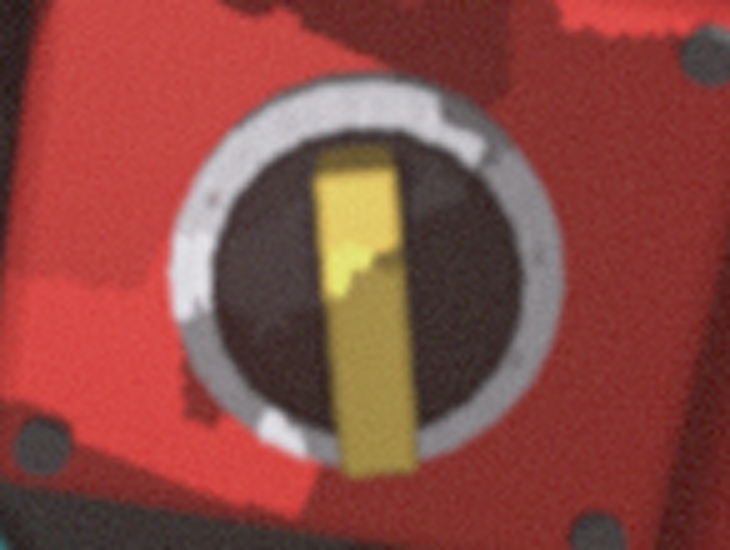

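The crop confirms the large yellow-winged black cap in the aluminium neck. The neck centre is at crop (366,270), and the ends of the wing's top face are at (356,174) and (381,473).

Run:
```python
from h import *
c=np.load("w1.npy",allow_pickle=True).item()
P=lambda x,y,z:ray(c,250+(x+.5)/5-.5,160+(y+.5)/5-.5,z)
print("neck",P(366.5,270,120))
A=P(356,174,158);B=P(381,473,158);d=A-B
print(A,B,(A+B)/2,np.linalg.norm(d),np.degrees(np.arctan2(d[1],d[0]))-90)
# stripes of left/right
for p,q in(((315,182),(344,476)),((398,168),(418,470))):
    d=P(*p,158)-P(*q,158); print(np.degrees(np.arctan2(d[1],d[0]))-90)
```

```text
neck [569.3  33.5 120. ]
[557.8  55.  158. ] [582.8   8.5 158. ] [570.3   31.75 158.  ] 52.79441258315126 28.264004148523938
28.680685804554514
27.673241754215184
```

Run:
```python
from h import *
r=R(np.radians(28.3))
arm.move_l([569.8,32.3,175],r,speed=200)
arm.move_l([569.8,32.3,132],speed=80)
print(hold())
arm.gripper_to(0.0,120)
o=arm.get_obs(); print(hold(),o["grip_force"],o["finger_gap"],o["joint_positions"].round(3))
```

```text
(array([ 0.2, -1. ,  0. ]), array([0.02, 0.01, 0.01]), array([570.1,  32.3, 132.3]), 4.8)
(array([-0.1,  0.4,  7.4]), array([ 0.1 ,  0.23, -0.08]), array([570.3,  32.4, 132.8]), 5.2) 117.59165525436401 0.13592563661086965 [-0.048  0.532  1.593  0.     1.015 -0.542]
```

```bash
cat >> h.py <<'E'
def turn(deg, n, stop):
    for i in range(n):
        q=np.array(arm.get_obs()["joint_positions"]) if i==0 else q
        q[5]-=np.radians(deg); arm.set_joints(q); o=arm.get_obs()
        print(round(np.degrees(o["joint_positions"][5]),2),round(np.degrees(q[5]),1),o["force"].round(1),o["moment"].round(2),round(o["grip_force"]),o["ee_pos"].round(1),round(o["time_s"],2))
        if stop(o): break
E
python3 - <<'E'
from h import *
turn(3,3,lambda o:np.linalg.norm(o["force"][:2])>25 or abs(o["moment"][2])>2.2)
E
```

```text
-34.0 -34.0 [-1.8  0.6  2.3] [0.25 0.09 0.55] 119 [570.5  32.5 133.2] 5.44
-36.94 -37.0 [0.5 2.4 2.3] [ 0.39 -0.08  0.57] 119 [570.6  32.4 133. ] 5.69
-39.92 -40.0 [-1.4  0.4  3.2] [0.08 0.14 0.51] 119 [570.3  32.3 132.9] 5.94
```

Run:
```python
from h import *
turn(4,2,lambda o:np.linalg.norm(o["force"][:2])>25 or abs(o["moment"][2])>2.2)
y=arm.get_obs()["tool_rot"][:,1]; print(np.degrees(np.arctan2(y[1],y[0])))
c=arm.capture("wrist"); s=arm.capture("side"); u,v=map(int,proj(c,[570,32,150])); print(u,v)
a=cv2.resize(c["frame"][v-90:v+90,u-100:u+100],None,fx=2,fy=2,interpolation=2)
u,v=map(int,proj(s,[570,32,140])); b=cv2.resize(s["frame"][v-45:v+45,u-50:u+50],None,fx=4,fy=4,interpolation=2)
cv2.imwrite("pics/g.png",np.hstack([a,b]))
```

```text
-43.75 -43.9 [0.8 1.6 0.4] [ 0.15 -0.08  0.48] 119 [570.4  32.3 132.9] 6.19
-47.72 -47.9 [ 1.5  0.6 -0.3] [ 0.07 -0.04  0.41] 119 [570.3  32.3 132.9] 6.44
44.98404888631015
321 319
```

View pics/g.png

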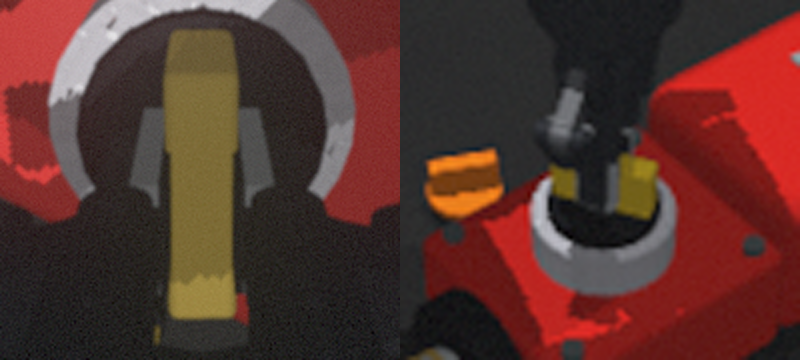

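The wing turns with the gripper, and it has come about 17° so far. I'll restore the light hold-down and carry on in small steps.

Run:
```python
from h import *
p=arm.get_obs()["ee_pos"]; arm.move_l([570.2,32.3,132.0],speed=20); print(hold())
st={"m":None}
def stop(o):
    m=o["moment"][2]; d=0 if st["m"] is None else m-st["m"]; st["m"]=m
    return abs(d)>0.3 or np.linalg.norm(o["force"][:2])>20
turn(2,10,stop)
```

```text
(array([-3.9,  1.2, 14. ]), array([0.11, 0.77, 0.27]), array([570.4,  32.3, 132.8]), 6.8)
-49.71 -49.8 [-2.3 -0.1  4.8] [0.06 0.34 0.15] 119 [570.3  32.3 132.9] 7.04
-51.76 -51.8 [-1.2  0.5  5.5] [0.09 0.4  0.25] 119 [570.3  32.3 132.8] 7.29
-53.75 -53.8 [-0.1  0.6  5.3] [0.06 0.35 0.05] 119 [570.4  32.3 132.8] 7.54
-55.75 -55.8 [-0.4  0.1  5. ] [0.01 0.29 0.04] 119 [570.5  32.3 132.8] 7.79
-57.75 -57.8 [-0.  -0.   4.1] [-0.01  0.2   0.03] 119 [570.5  32.3 132.8] 8.04
-59.74 -59.8 [0.3 0.2 5.4] [0.08 0.21 0.08] 119 [570.5  32.3 132.8] 8.29
-61.76 -61.8 [0.2 0.  4.8] [0.03 0.17 0.08] 119 [570.5  32.3 132.8] 8.54
-63.77 -63.8 [-0.4  0.3  5.5] [0.04 0.15 0.03] 119 [570.5  32.3 132.8] 8.79
-65.77 -65.8 [-0.2  0.1  6.1] [0.04 0.14 0.02] 119 [570.4  32.3 132.8] 9.04
-67.77 -67.8 [-0.5  0.7  4.3] [0.03 0.2  0.05] 119 [570.5  32.3 132.8] 9.29
```

Run:
```python
from h import *
turn(1.2,48,lambda o:abs(o["moment"][2]-.05)>0.25 or np.linalg.norm(o["force"][:2])>15)
```

```text
-68.93 -69.0 [0.2 0.3 5.5] [0.01 0.2  0.04] 119 [570.5  32.3 132.8] 9.54
-70.14 -70.2 [-0.4  0.3  4.7] [0.05 0.2  0.03] 119 [570.4  32.3 132.8] 9.79
-71.34 -71.4 [-0.2  0.9  4.6] [0.03 0.22 0.01] 119 [570.5  32.3 132.8] 10.04
-72.55 -72.6 [-0.7  1.3  4.6] [0.03 0.16 0.01] 119 [570.4  32.3 132.8] 10.29
-73.74 -73.8 [-0.7  0.2  3.4] [0.04 0.17 0.02] 119 [570.5  32.3 132.8] 10.54
-74.95 -75.0 [-0.4  1.2  3.9] [ 0.01  0.15 -0.02] 119 [570.5  32.3 132.9] 10.79
-76.15 -76.2 [-0.4  0.1  4.1] [0.05 0.16 0.09] 119 [570.5  32.3 132.8] 11.04
-77.35 -77.4 [-0.4  0.6  4.6] [0.09 0.12 0.01] 119 [570.5  32.3 132.8] 11.29
-78.54 -78.6 [-0.5 -0.7  3.8] [0.08 0.1  0.05] 119 [570.5  32.3 132.9] 11.54
-79.75 -79.8 [0.6 0.6 3.8] [0.04 0.18 0.1 ] 119 [570.5  32.3 132.8] 11.79
-80.94 -81.0 [-0.1  0.5  4.1] [0.04 0.15 0.06] 119 [570.5  32.3 132.8] 12.04
-82.15 -82.2 [0.2 0.2 3.5] [0.11 0.15 0.02] 119 [570.5  32.3 132.8] 12.29
-83.35 -83.4 [-0.9 -0.3  3. ] [0.1  0.26 0.05] 119 [570.5  32.3 132.8] 12.54
-84.54 -84.6 [-0.1  0.3  3.2] [0.11 0.14 0.06] 119 [570.4  32.3 132.8] 12.79
-85.75 -85.8 [-0.4  0.5  3.3] 
[... 883 characters left out ...]
.15 -100.2 [-0.3  0.4  2.9] [0.07 0.12 0.03] 119 [570.5  32.3 132.8] 16.04
-101.35 -101.4 [0.3 1.2 3.1] [0.03 0.16 0.07] 119 [570.5  32.3 132.9] 16.29
-102.55 -102.6 [-0.1  0.9  2.4] [0.1  0.12 0.04] 119 [570.5  32.3 132.8] 16.54
-103.75 -103.8 [0.  0.6 3.1] [0.11 0.07 0.07] 119 [570.4  32.3 132.8] 16.79
-104.94 -105.0 [0.4 0.9 3.1] [0.04 0.08 0.  ] 119 [570.5  32.3 132.8] 17.04
-106.14 -106.2 [-0.1 -0.5  3.1] [0.11 0.16 0.05] 119 [570.5  32.3 132.8] 17.29
-107.35 -107.4 [ 0.9 -0.2  3.7] [0.09 0.09 0.06] 119 [570.5  32.3 132.8] 17.54
-108.54 -108.6 [0.4 0.6 3.2] [ 0.05  0.15 -0.18] 119 [570.5  32.3 132.8] 17.79
-109.73 -109.8 [-1.2  0.7  2.2] [ 0.07  0.08 -0.72] 119 [570.4  32.3 132.8] 18.04
```

The stop showed up at -108.5° on joint 6, after about 77° of turn. I'll back off to release the torque and test-lift.

Run:
```python
from h import *
turn(-1.35,1,lambda o:1)
for dz in (2,4,6,8,12,20):
    arm.move_l([570.4,32.3,132.6+dz],speed=40); h=hold(); print(h)
    if h[0][2]<-12: break
```

```text
-108.39 -108.4 [-0.1  0.   3.2] [ 0.01  0.07 -0.24] 119 [570.5  32.3 132.8] 18.29
(array([-0.3,  0.1, -2.8]), array([-0.15,  0.13, -0.15]), array([570.1,  32.2, 134.4]), 18.5)
(array([-2.4, -1. , -1.9]), array([-0.21,  0.39, -0.11]), array([570.1,  32.3, 136.6]), 18.8)
(array([-1.7, -1.6,  0.2]), array([-0.13,  0.36, -0.09]), array([570.5,  32.3, 138.9]), 19.0)
(array([ 0.4, -0. , -1.5]), array([ 0.  , -0.01,  0.06]), array([570.7,  32.4, 140.9]), 19.3)
(array([-0.2, -0.4, -1.1]), array([ 0.05, -0.01, -0.02]), array([570.7,  32.3, 145. ]), 19.5)
(array([-0.2,  0. , -1.3]), array([-0.03, -0.02,  0.06]), array([570.6,  32.3, 153. ]), 19.9)
```

Run:
```python
from h import *
r=arm.get_obs()["tool_rot"]; y=r[:,1]; r=R(np.arctan2(y[1],y[0]))
arm.move_l([570.4,32.3,220],r,speed=200)
arm.move_l([517,-285.5,220],speed=250)
arm.move_l([517,-285.5,110],speed=150)
print(hold(),arm.get_obs()["grip_force"])
c=arm.capture("wrist"); cv2.imwrite("pics/d.png",c["frame"]); print(proj(c,[517,-285.5,4]),proj(c,[517,-285.5,26]))
```

```text
(array([-0. , -0.9, -1.3]), array([ 0.01, -0.03, -0.01]), array([ 517.5, -285.6,  110.8]), 22.7) 118.25392484664917
(np.float64(322.46282299719917), np.float64(237.42176357350903)) (np.float64(322.52403334297094), np.float64(246.05202188551254))
```

View pics/d.png

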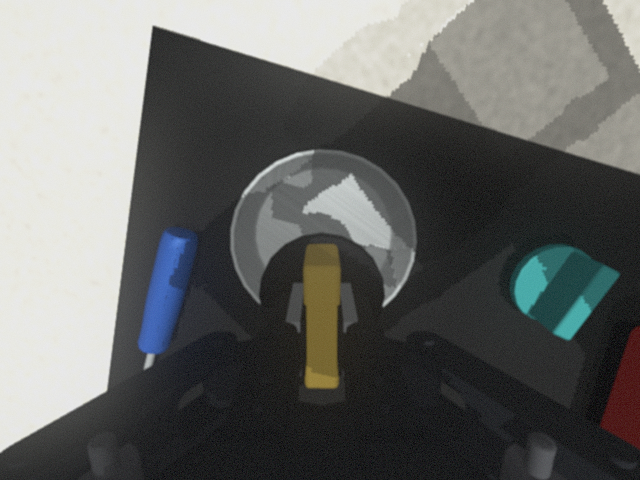

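The dish rim spans columns 231–415 and starts at row 150, so its centre is near (323,243). The predicted centre is (322,246), so the cap is centred well enough. Lowering it.

Run:
```python
from h import *
arm.move_l([517,-285.5,38],speed=100)
z=35
while z>28:
    arm.move_l([517,-285.5,z],speed=15); h=hold(); print(z,h)
    if h[0][2]>1.5: break
    z-=0.7
arm.wait(0.2)
arm.gripper_to(0.45,20); arm.wait(0.2)
print(hold())
arm.move_l([517,-285.5,60],speed=50); arm.move_l([517,-285.5,200],speed=200); arm.wait(0.5)
c=arm.capture("wrist"); s=arm.capture("side"); t=arm.capture("top")
cr=lambda c,f,w,h,p:(lambda u,v:cv2.resize(c["frame"][v-h//2:v+h//2,u-w//2:u+w//2],None,fx=f,fy=f,interpolation=2))(*map(int,proj(c,p)))
cv2.imwrite("pics/f.png",np.hstack([cr(c,2,200,200,[517,-285,20]),cr(s,3,132,132,[517,-285,20])[:400,:396] if 0 else cv2.resize(cr(s,3,132,132,[517,-285,20]),(400,400))]))
cv2.imwrite("pics/t2.png",t["frame"]); print(hold())
```

```text
35 (array([ 0.9, -0.6, -1.3]), array([ 0.03, -0.02, -0.06]), array([ 517. , -285.5,   35.1]), 24.0)
34.3 (array([ 0.8,  0. , -1.1]), array([-0.02,  0.04,  0.01]), array([ 517. , -285.5,   34.3]), 24.2)
33.599999999999994 (array([ 0.3,  0.7, -1.4]), array([ 0.04, -0.04,  0.01]), array([ 517. , -285.5,   33.6]), 24.5)
32.89999999999999 (array([ 0. ,  0.1, -1.4]), array([ 0.  ,  0.01, -0.03]), array([ 517. , -285.5,   32.8]), 24.7)
32.19999999999999 (array([ 0. , -0.5, -2.6]), array([-0.01, -0.04,  0.01]), array([ 516.9, -285.5,   32.1]), 25.0)
31.49999999999999 (array([-0.9,  1.5,  5.4]), array([0.12, 0.23, 0.01]), array([ 517.1, -285.6,   31.8]), 25.2)
(array([-0.6,  0.2, -1. ]), array([-0.01,  0.01,  0.05]), array([ 517. , -285.5,   31.5]), 26.0)
(array([ 0.6, -0.3, -0.1]), array([ 0.01, -0.03, -0.01]), array([ 517. , -285.5,  200. ]), 28.2)
```

View pics/f.png

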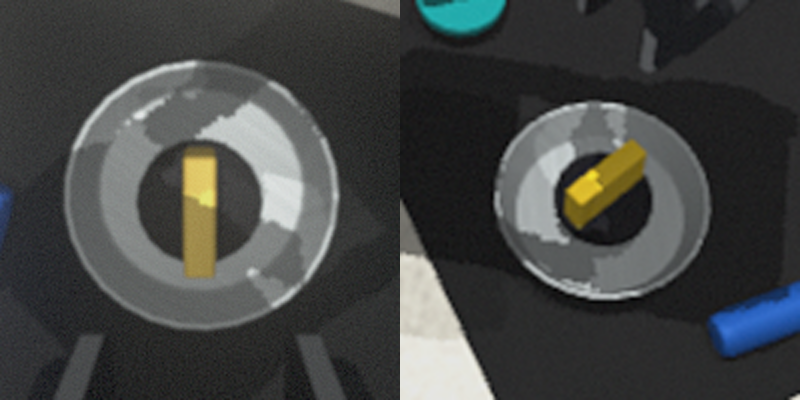

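View pics/t2.png

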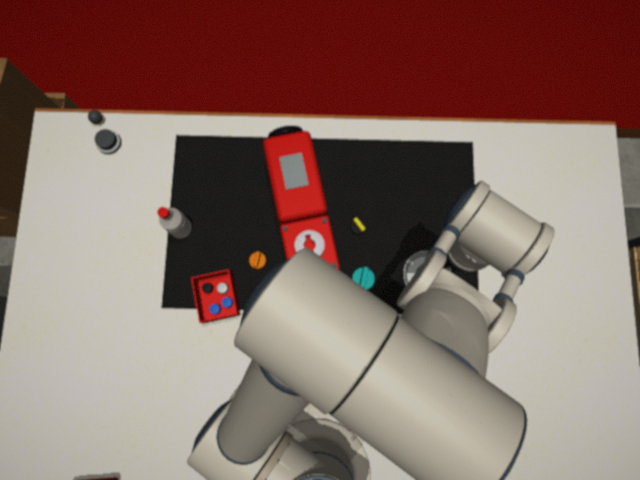

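The cap stands upright near the middle of the dish, the neck is empty, and nothing else visible has moved.

```bash
python3 -c "
from workcell import arm
print(arm.sign_off())"
```

```text
the job is handed in; nothing more can be done
None
```

The cap was broken loose, turned about 77° to its stop, lifted out and stood upright in the dish, with everything else left in place; the job was handed in at about 28 s.

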